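# Make up the sampling kit and the calibration kit

### The arm

A 6-joint arm with a two-finger parallel gripper is mounted at the origin on a cart in front of the work surface, level with it; the furniture and walls round the work are solid. World frame = base frame: x ahead of the robot, y to its left, z up, the work surface at z = 0. Lengths are in m, angles in degrees, forces in N, time in s.
With the tool pointing down it reaches from about 0.325 to 0.775 m from the base axis. Payload 5.5 kg.
Tool frame: the origin (TCP) lies midway between the tips of the shut fingers; the grasp point (between the pads) lies 19 mm behind it (robot.hold_point_z is the distance from the TCP to the grasp point, in m); z points along the fingers, y is the line along which they close (so a half turn about z gives the same grasp; the last joint's range is limited). The gripper opens to 88 mm and grips with 3 to 60 N. Pads are 20 mm wide; open, the fingers measure 115 mm over their backs; the gripper's body (75 mm by 178 mm) begins 61 mm behind the grasp point.
Start: joints at [-77.619, 5.22, 70.514, -0, 104.267, -3.249], TCP at [0.162, -0.578, 0.223] pointing down, gripper open.
Joint ranges: [-164.24, 164.24], [-49.07, 125.15], [9.68, 141.18], [-86.29, 266.29], [3.28, 154.24], [-151.56, 151.56]. Speed limits (degrees/s): [147.25, 147.25, 172.46, 180, 180, 180].

### API

Orientations are given as [roll, pitch, yaw] about the fixed x, y, z axes, in that order (R = Rz(yaw) Ry(pitch) Rx(roll)).
In Python, from bench import robot gives the robot as it stands.
- The arm moves only by the shell command python3 -m jog 'ROWS' [FORCE]. ROWS is text: rows parted by semicolons, each of 7 numbers parted by spaces: the turn, a rotation vector about the tool's x, y, z each as a share of 2 rad, from -1 to 1, then the shift along the tool's x, y, z each as a share of 0.75 m, from -1 to 1, then the closure, from 0 (fully open) to 1 (shut). A call has 1 to 8 rows; each row shifts and turns the commanded pose from where the row before left it, along the tool's axes as they then stand; what a row does not reach is not made up. A row lasts 1/12 s, in which the tool goes at most 41.7 mm and 7.16 degrees, less where a joint would pass 70% of its speed; a pose out of reach is approached as far as the arm can. A call with a number of a shift or a turn outside -1 to 1 is refused whole. A call with a gripper value outside its range is refused whole. The fingers move at their own pace and stop on an object; FORCE is the grip in N (left out, the last holds). Time passes only in rows, so rows that do not move let the fingers close. It gives the time, the measured TCP pose, the force, the opening and the grip force at its end, in the units of the state.
- robot.observe(): the state, without advancing time (a new reading comes with each control period).
- robot.grab_frame(name): name is "scene" or "top"; returns (picture, depth): 420x560x3 uint8, red, green, blue; 420x560 float32, m along the optical axis (not along the pixel's ray), 0 where there is no reading.
- robot.get_calibration(name): a dict with "intrinsics" (3x3 intrinsics, pixels), "xyz" and "orientation" of the camera in the world. Camera axes: x right, y up, looking along -z (the intrinsics and any distortion apply to the point x, -y, -z); pixel columns grow to the right and rows downward; lengths in m; the calibration is good to about 2 mm. A picture is of the moment at which its call begins. get_calibration takes no time and is no camera call.
- robot.hand_in(): hands the job in; it is judged then, once.
The state is a dict: "time": time; "joint_pos": joint angles; "qd": joint speeds; "joint_efforts": joint torques, N m; "position": TCP position; "eef_rot": TCP orientation; "force": force on the tool from outside, world axes, zero at the start; "wrist_torque": the same for the moment, N m; "grip_width": finger opening in m; "grip_force": force on a finger pad.
Only numpy, scipy, OpenCV 4.12 (cv2) and the standard library are available. Lean on these libraries where they do the work, as an engineer would, in place of code of your own. Each camera call takes 0.05 s, during which the arm holds its last target. There are 200 camera calls.

### The job

Make up the two kits from the stock on the bench, each item flat and upright about the middle of its pocket. The three-pocket tray is the sampling kit: counted from the handle end, the black rubber stopper, the wide-capped 100 ml glass bottle, then the larger of the two tape rolls; the two-pocket tray is the calibration kit: counted from the handle end, the slim narrow-capped buffer bottle, then the timer. Never tip either bottle over, and leave the smaller tape roll where it is.

Things in the scene. Friction and masses are not known exactly. Their poses are not given: they have to be found in the camera images.
- tray_three: Dark metal kit tray with three pockets, 90 x 260 mm without its handle. Pockets 80 mm square, floor 2 mm and wall tops 6 mm above the bench, walls 5 mm thick, in a row at 85 mm spacing. A U-shaped handle, 11 mm high, sticks out 32 mm at the +y end. Fixed. Origin: middle of the tray at bench height; x across the row, y along it to the handle, z up. Pocket centres from the handle: y = +85 mm, 0 and -85 mm.
- tray_two: Dark metal kit tray with two pockets, 90 x 175 mm without its handle. Pockets 80 mm square, floor 2 mm and wall tops 6 mm above the bench, walls 5 mm thick, in a row at 85 mm spacing. A U-shaped handle, 11 mm high, sticks out 32 mm at the +y end. Fixed. Origin: middle of the tray at bench height; x across the row, y along it to the handle, z up. Pocket centres from the handle: y = +42.5 mm and -42.5 mm.
- stopper_center (a point): Black rubber stopper, loose, standing on its narrow end with its wide flange on top; 58 mm diameter at the top, 34 mm high, 60 g. This point is on its axis, half-way up (17 mm above its underside); z up. Grasp it across the flange at the top.
- bottle_center (a point): 100 ml clear glass bottle with pale contents and a wide ribbed screw cap nearly as wide as the body, loose, standing; body 56 mm diameter, 103 mm high, 160 g. This point is on its axis, half-way up (51.5 mm above its underside); z up. All five stock items stand in one row; tall fixed equipment stands beyond it, from 0.58 m ahead of the base: come and go from the robot's side.
- tape_center (a point): The larger of the two rolls of marking tape, cream, loose, lying flat; 60 mm diameter, 19 mm high, 50 g. This point is on its axis, half-way up (9.5 mm above its underside); z up. Grasp it across its outside.
- buffer_center (a point): Slim white plastic buffer bottle with a narrow screw cap much narrower than the body, loose, standing; body 48 mm diameter, 103 mm high, 130 g. This point is on its axis, half-way up (51.5 mm above its underside); z up.
- timer_center (a point): White square laboratory timer with a display and three keys, loose, lying flat; 62 x 62 mm, sides parallel to its x and y axes, 14 mm thick at the sides (16 mm at the keys), 55 g. This point is at its centre, 7 mm above its underside; z up. Grasp it across two opposite sides.
- small_tape_center (a point): The smaller of the two rolls of marking tape, lying flat; 48 mm diameter, 13 mm high. Not part of either kit. This point is at its centre, 6.5 mm above its underside.
Things that resemble listed ones, but are neither listed nor needed, are in the scene too. Leave any brown look-alike of the part that bears timer_center alone.

How it is judged:
By the outcome, as a careful person would: the job done as asked, in the order asked, and still so for the second after the job is handed in, with the robot touching nothing.
It also fails if it takes over 144 s, if anything falls off the work surface, if the arm or the gripper's body presses on something with over 40 N, if the wrist force passes 120 N, or if a joint passes its speed limit or range.

## Working session

There is one attempt and no reset: what is moved stays moved. The work goes in short steps, Python scripts to look and compute and a shell command to move; the robot and the scene stay as the last step left them, time stands still between calls to the robot, and variables do not carry over. Pictures are saved under pics/ and viewed, at most 14 in all, crops included, and the job is handed in when it is done.

```bash
mkdir -p pics; ls; python3 - <<'E'
from bench import robot
import cv2,numpy as np
for n in("scene","top"):
    p,d=robot.grab_frame(n); cv2.imwrite(f"pics/{n}0.png",p[...,::-1]); np.savez(f"{n}0.npz",p=p,d=d)
    print(n,robot.get_calibration(n))
s=robot.observe();print(s)
E
```

```text
pics
scene {'intrinsics': array([[539.47596147,   0.        , 275.166893  ],
       [  0.        , 539.47596147, 209.96133123],
       [  0.        ,   0.        ,   1.        ]]), 'xyz': array([-0.47059413,  0.6277788 ,  0.96068298]), 'orientation': array([  52.10300831,   -1.25688182, -125.46714493])}
top {'intrinsics': array([[506.31041287,   0.        , 282.89363973],
       [  0.        , 506.31041287, 211.37390852],
       [  0.        ,   0.        ,   1.        ]]), 'xyz': array([ 0.24006087, -0.07083632,  1.12253923]), 'orientation': array([ 11.67668605,   0.23695312, -86.08263241])}
{'time': 0.1, 'joint_pos': array([-7.76197811e+01,  5.25841109e+00,  7.05747839e+01, -2.39999865e-03,
        1.04267538e+02, -3.24786698e+00]), 'qd': array([-0.01458286, -0.19293076, -0.10682762,  0.00429746, -0.01637494,
       -0.00739205]), 'joint_efforts': array([ 2.12123879e-03, -4.47857952e+01, -4.07570815e+01,  7.00025260e-02,
        2.84856762e-02, -9.31243972e-05]), 'position': array([ 0.16156943, -0.57755421,  0.2216259 ]), 'eef_rot': array([-1.79899297e+02, -3.38381474e-03,  1.56274935e+01]), 'force': array([0.03554102, 0.18576221, 0.3962399 ]), 'wrist_torque': array([ 0.00913554, -0.02881618,  0.02578243]), 'grip_force': 0.0, 'grip_width': 0.0878999116865415}
```

View pics/top0.png

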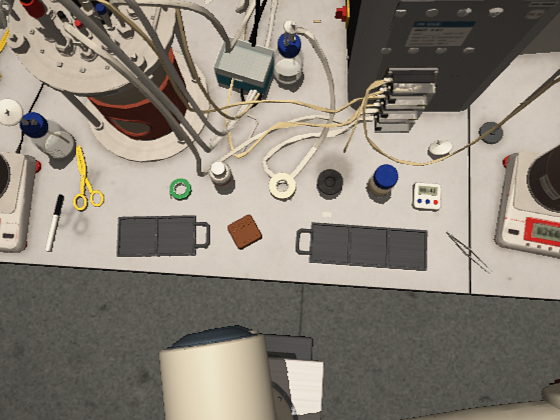

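View pics/scene0.png

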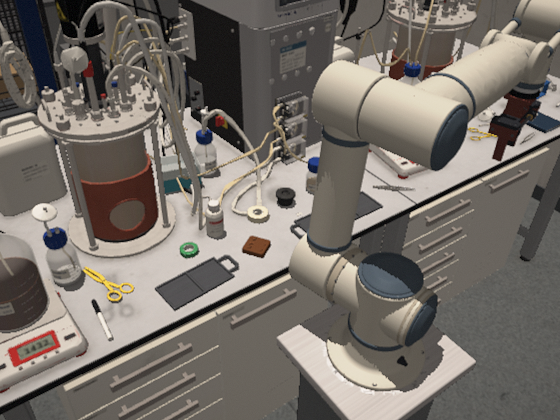

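The top view shows, left to right, these candidates:
- Green small roll at (180,188), and the white narrow-cap buffer bottle at (221,173).
- Cream larger roll at (283,186), and the black stopper at (330,183).
- Blue wide-cap bottle at (384,180). The other blue-capped bottles, at (289,45) and (35,125), are outside the row.
- White timer at (426,196). The brown look-alike is at (244,231).
- Tray two has its handle at (203,235), and tray three at (304,241).

I'll measure these next and confirm them in one crop.

```bash
cat > h.py <<'E'
import numpy as np,cv2
from scipy.spatial.transform import Rotation as R
from bench import robot
def cam(n):
    c=robot.get_calibration(n); return c["intrinsics"],np.array(c["xyz"]),R.from_euler("xyz",c["orientation"],degrees=True).as_matrix()
def ray(n,uv,z):
    K,t,M=cam(n); uv=np.atleast_2d(uv).astype(float)
    d=np.c_[(uv[:,0]-K[0,2])/K[0,0],-(uv[:,1]-K[1,2])/K[1,1],-np.ones(len(uv))]@M.T
    return t+d*((z-t[2])/d[:,2])[:,None]
def cloud(n,d):
    K,t,M=cam(n); v,u=np.mgrid[:d.shape[0],:d.shape[1]]
    P=np.stack([(u-K[0,2])/K[0,0]*d,-(v-K[1,2])/K[1,1]*d,-d],-1)
    return P@M.T+t
E
python3 - <<'E'
from h import *
f=np.load("top0.npz");p,d=f["p"],f["d"];C=cloud("top",d);Z=C[...,2]
print("bench z",np.median(Z[205:212,280:400]))
# height-based top blobs: window(u0,u1,v0,v1), plane z, lower height
W=dict(stopper=(314,346,165,200,.034,.026),bottle=(366,402,158,198,.103,.095),tape=(268,299,168,202,.019,.012),buffer=(206,236,155,188,.103,.095),timer=(408,444,178,214,.014,.008),small=(168,194,174,202,.013,.007))
for k,(a,b,c,e,z,lo) in W.items():
    m=((Z>lo)&(Z<z+.012)).astype(np.uint8); q=np.zeros_like(m);q[c:e,a:b]=m[c:e,a:b]
    cs=max(cv2.findContours(q,cv2.RETR_EXTERNAL,cv2.CHAIN_APPROX_NONE)[0],key=cv2.contourArea)[:,0]
    w=ray("top",cs,z)[:,:2].astype(np.float32)
    (cx,cy),r=cv2.minEnclosingCircle(w); rc=cv2.minAreaRect(w*1000)
    zz=Z[c:e,a:b][q[c:e,a:b]>0]
    print(k,"circ",np.round([cx,cy,r],4),"rect",np.round(rc[0],1),np.round(rc[1],1),round(rc[2],1),"z",np.round(np.percentile(zz,[5,50,95]),3),"px",cs.mean(0).round(1))
g=p.max(2).astype(int)
for k,(a,b,c,e) in dict(two=(105,220,205,270),three=(288,440,212,280)).items():
    q=np.zeros(g.shape,np.uint8);q[c:e,a:b]=(g[c:e,a:b]<120)
    q2=cv2.morphologyEx(q,cv2.MORPH_OPEN,np.ones((15,15)))
    cs=max(cv2.findContours(q2,cv2.RETR_EXTERNAL,cv2.CHAIN_APPROX_NONE)[0],key=cv2.contourArea)[:,0]
    rc=cv2.minAreaRect((ray("top",cs,.006)[:,:2]*1000).astype(np.float32));print(k,rc, cs.min(0),cs.max(0))
cv2.imwrite("pics/crop1.png",cv2.resize(p[150:280,105:455,::-1],None,fx=2.28,fy=2.28,interpolation=cv2.INTER_CUBIC))
E
```

```text
bench z -0.0006003480666586514
stopper circ [ 0.5388 -0.149   0.0293] rect [ 538.9 -149.7] [57.5 55.6] 3.1 z [0.029 0.033 0.037] px [329.3 181.7]
bottle circ [ 0.5405 -0.26    0.026 ] rect [ 540.8 -260.5] [50. 48.] 1.8 z [0.098 0.102 0.106] px [385.5 175.8]
tape circ [ 0.5265 -0.0399  0.0334] rect [525.4 -43.6] [60.3 56.3] 3.8 z [0.014 0.018 0.021] px [280.7 184.8]
buffer circ [0.5328 0.0906 0.0159] rect [533.3  90.8] [30.6 27.3] 5.3 z [0.097 0.102 0.105] px [217.4 168.4]
timer circ [ 0.5253 -0.3692  0.0399] rect [ 525.9 -369.6] [61.1 61.4] 87.7 z [0.01  0.014 0.017] px [426.2 196. ]
small circ [0.5054 0.187  0.025 ] rect [506.  187.1] [48.  47.1] 60.3 z [0.008 0.012 0.016] px [179.2 188.4]
two ((395.8788146972656, 227.58682250976562), (90.1593246459961, 173.760498046875), 5.138812065124512) [118 216] [195 256]
three ((404.448974609375, -244.41989135742188), (257.5255126953125, 90.57374572753906), 89.80181884765625) [310 223] [426 269]
```

View pics/crop1.png

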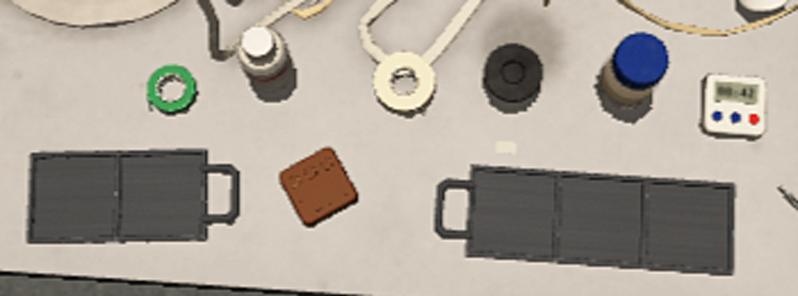

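The crop confirms the five stock items, the green small roll and the brown decoy. The trays' handles face each other. A hose touches the tape at the far side, and another ends near the buffer bottle, so I'll check clearances there.

```bash
python3 - <<'E'
from h import *
print("tape",ray("top",[[404/2.28+105,82/2.28+150]],.019))
f=np.load("top0.npz");s=np.load("scene0.npz")
P=np.vstack([cloud("top",f["d"])[f["d"]>0],cloud("scene",s["d"])[s["d"]>0]])
# max height on 1.5cm grid, x rows, y columns
for x0 in np.arange(.60,.46,-.02):
    r=[]
    for y0 in np.arange(.20,-.44,-.02):
        m=(abs(P[:,0]-x0)<.01)&(abs(P[:,1]-y0)<.01)
        r.append("%4d"%(np.percentile(P[m,2],95)*1000) if m.sum()>3 else "   .")
    print("%.2f"%x0,"".join(r))
print("y    ","".join("%4d"%(y*100+.5*np.sign(y)) for y in np.arange(.20,-.44,-.02)))
E
```

```text
tape [[ 0.52539135 -0.04514355  0.019     ]]
0.60  560 468 394 470 268 172  13  12  12   3  13  13   4   4   6  12   3   3   4 204   4 110  94  79  65  54  46  38  31  28  28   1
0.58  557 476 384 289 201  15  11   4   3   3  13   4   4   4  11  10   3   2 185 197   3   3   3   4   .  55  46  35   2   2   3   2
0.56  458 450 406 329 194  14  79   3   3   3  13  16  21  20  12   4  34  37 172  36   2   4 104 106 105   2   3  13  15  15  14   2
0.54    5   4   5 294 219 105 105  64   3   2   4  21  21  21  18   4  36  37  38  37   3   4 105 106 105   2   2  15  16  17  16   2
0.52   16  15  12 108 119 104 103  62   3   4   3  22  21  22  18   3  35  37  37  36   3   3 102 104 102   2   2  15  18  17  16   2
0.50   15  14  15   4   3  63  70   3   3   4   4  19  21  22   3   4   3   4  20   3   3   3   2   2   3   2   2  14  15  15  15   1
0.48   13  15   4   4   3   3   3   4   3   4   4   4   4   3   5   3   3   3   4   4   4   1   2   2   2   2   2   2   1   2   3   3
y       20  18  16  14  12  10   8   6   4   2   0  -2  -4  -6  -8 -10 -12 -14 -16 -18 -20 -22 -24 -26 -28 -30 -32 -34 -36 -38 -40 -42
```

```bash
python3 -m jog '0 0 0.0453 0 0 0 0;0 0 0.0453 0 0 0 0;0 0 0.0453 0 0 0 0;0 0 0 0.0308 -0.0441 0 0;0 0 0 0.0308 -0.0441 0 0;0 0 0 0.0308 -0.0441 0 0;0 0 0 0.0308 -0.0441 0 0;0 0 0 0.0308 -0.0441 0 0'
python3 -m jog '0 0 0 0.0308 -0.0441 0 0;0 0 0 0.0308 -0.0441 0 0;0 0 0 0.0308 -0.0441 0 0;0 0 0 0.0308 -0.0441 0 0;0 0 0 0.0308 -0.0441 0 0;0 0 0 0.0308 -0.0441 0 0;0 0 0 0.0308 -0.0441 0 0;0 0 0 0.0308 -0.0441 0 0'
cat >> h.py <<'E'
def go(hx,hy,hz,roll=None,say=""):
    "shares along the tool axes to bring the hold point to hx,hy,hz"
    s=robot.observe(); M=R.from_euler("xyz",s["eef_rot"],degrees=True).as_matrix()
    h=s["position"]-M[:,2]*robot.hold_point_z
    d=np.array([hx,hy,hz])-h
    print(say,"hold",h.round(4),"rot",s["eef_rot"].round(1),"world d mm",(d*1000).round(1),"tool share",(M.T@d/.75).round(4),"grip",round(s["grip_width"],4),round(s["grip_force"],1),"t",round(s["time"],1))
E
python3 - <<'E'
from h import *
print([a for a in dir(robot) if a[0]!="_"],robot.hold_point_z)
go(.539,-.1495,.029)
f=np.load("top0.npz");s=np.load("scene0.npz")
P=np.vstack([cloud("top",f["d"])[f["d"]>0],cloud("scene",s["d"])[s["d"]>0]])
print("near buffer: x rows, y cols, z in slab: count")
for z0 in (.03,.06,.09,.12,.16,.2,.25):
    m=(P[:,2]>z0)&(P[:,2]<z0+.03)&(P[:,0]>.46)&(P[:,0]<.60)&(P[:,1]>.03)&(P[:,1]<.2)
    H=np.histogram2d(P[m,0],P[m,1],[np.arange(.48,.60,.015),np.arange(.03,.2,.015)])[0].astype(int)
    print(z0);print(H[::-1,::-1])
m=(P[:,2]>.06)&(abs(P[:,0]-.555)<.03)&(abs(P[:,1]+.165)<.03);print(P[m].round(3)[:25])
E
```

```text
time: 0.77
position: [0.2775, -0.4106, 0.222]
eef_rot: [-180.0, 0.0, 0.0]
force: [0.6, 0.7, 0.9]
grip_width: 0.0878
grip_force: 0.0
time: 1.43
position: [0.4621, -0.1456, 0.2224]
eef_rot: [-180.0, 0.0, 0.1]
force: [0.5, -1.0, 0.4]
grip_width: 0.0878
grip_force: 0.0
['Unreachable', 'get_calibration', 'grab_frame', 'hand_in', 'hold_point_z', 'observe'] 0.0187
 hold [ 0.4621 -0.1456  0.2411] rot [-1.8e+02  0.0e+00  1.0e-01] world d mm [  76.9   -3.9 -212.1] tool share [0.1025 0.0053 0.2827] grip 0.0878 0.0 t 1.4
near buffer: x rows, y cols, z in slab: count
0.03
[[ 0  0  0  0  7  1  0  0  0  0  0]
 [ 0  0  0  0  0  0  0  0  0  0  0]
 [ 0  0  0  0 13  1  0  0  0  0  0]
 [ 0  0  0  7 28 23  0  0 14  0  0]
 [ 0  0  0  2  4 35 51 44 24  0  0]
 [ 0  0  0  0  0  0 26 18  0  0  0]
 [ 0  0  0  0  0  0  0  0  0  0  0]]
0.06
[[  0   0   0   0  27  10   0   0   0   0   0]
 [  0   0   0   0   1   0   0   1   0   0   0]
 [  0   0   0   0   0   5   2  18   9   0   0]
 [  0   0   0  12  24  49   9  15  34   0   0]
 [  0   0   0  11  11  41 105  90  25   0   0]
 [  0   0   0   0   0   1  11  13   0   0
[... 1320 characters left out ...]
  0]
 [  0   0   0   0   0   0   0   0   0   0   0]
 [  0   0   0   0   0   0   0   0   0   0   0]]
[[ 0.585 -0.171  0.192]
 [ 0.584 -0.173  0.194]
 [ 0.584 -0.17   0.189]
 [ 0.584 -0.172  0.189]
 [ 0.583 -0.173  0.192]
 [ 0.582 -0.17   0.187]
 [ 0.582 -0.172  0.188]
 [ 0.581 -0.169  0.186]
 [ 0.58  -0.17   0.189]
 [ 0.581 -0.172  0.187]
 [ 0.578 -0.168  0.187]
 [ 0.579 -0.171  0.186]
 [ 0.577 -0.167  0.184]
 [ 0.577 -0.169  0.184]
 [ 0.578 -0.171  0.181]
 [ 0.575 -0.167  0.184]
 [ 0.576 -0.169  0.181]
 [ 0.573 -0.165  0.183]
 [ 0.575 -0.168  0.18 ]
 [ 0.574 -0.169  0.182]
 [ 0.573 -0.166  0.177]
 [ 0.573 -0.168  0.179]
 [ 0.574 -0.17   0.176]
 [ 0.572 -0.164  0.176]
 [ 0.573 -0.167  0.172]]
```

```bash
python3 -m jog '0 0.0582 0 0 0 0 0;0 0.0582 0 0 0 0 0;0 0.0582 0 0 0 0 0;0 0 0 0 0 0 0'
python3 - <<'E'
from h import *
go(.539,-.1495,.029)
E
```

```text
time: 1.77
position: [0.459, -0.1463, 0.2199]
eef_rot: [-179.9, -20.1, 0.0]
force: [-0.5, -0.3, 0.1]
grip_width: 0.0878
grip_force: 0.0
 hold [ 0.4526 -0.1463  0.2375] rot [-179.9  -20.1    0. ] world d mm [  86.4   -3.2 -208.5] tool share [0.0127 0.0047 0.3006] grip 0.0878 0.0 t 1.8
```

```bash
python3 -m jog '0 0 0 0.0127 0.0047 0.045 0;0 0 0 0 0 0.045 0;0 0 0 0 0 0.045 0;0 0 0 0 0 0.045 0;0 0 0 0 0 0.045 0;0 0 0 0 0 0.03 0;0 0 0 0 0 0.025 0;0 0 0 0 0 0.013 0'
python3 - <<'E'
from h import *
go(.539,-.1495,.029)
p,d=robot.grab_frame("scene"); cv2.imwrite("pics/s1.png",cv2.resize(p[140:280,220:380,::-1],None,fx=4,fy=4))
E
```

```text
time: 2.43
position: [0.5449, -0.1505, 0.0157]
eef_rot: [-179.9, -19.6, 0.0]
force: [-0.2, -0.5, 0.4]
grip_width: 0.0874
grip_force: 0.0
 hold [ 0.5387 -0.1506  0.0333] rot [-179.9  -19.6    0. ] world d mm [ 0.3  1.1 -4.3] tool share [-0.0015 -0.0014  0.0056] grip 0.0874 0.0 t 2.4
```

View pics/s1.png

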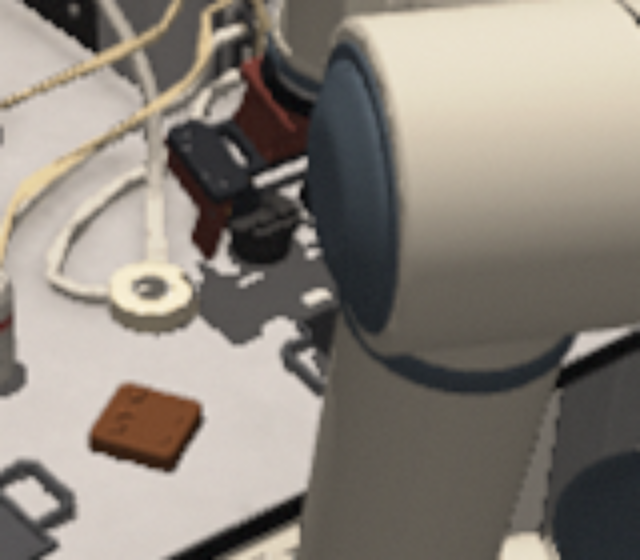

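The fingers straddle the stopper, which is at crop (262,235). I'll close on it and lift.

```bash
python3 -m jog '0 0 0 0 0 0 0;0 0 0 0 0 0.002 0.4;0 0 0 0 0 0 1;0 0 0 0 0 0 1;0 0 0 0 0 0 1;0 0 0 0 0 0 1;0 0 0 0 0 0 1;0 0 0 0 0 0 1' 15
python3 - <<'E'
from h import *
go(.539,-.1495,.029)
E
```

```text
time: 3.15
position: [0.5465, -0.1511, 0.019]
eef_rot: [180.0, -20.1, 0.1]
force: [-1.8, 0.5, 5.1]
grip_width: 0.0557
grip_force: 15.0
 hold [ 0.5401 -0.1511  0.0365] rot [ 1.80e+02 -2.01e+01  1.00e-01] world d mm [-1.1  1.6 -7.5] tool share [-0.0048 -0.0022  0.0089] grip 0.0557 15.0 t 3.1
```

```bash
python3 -m jog '0 0 0 0 0 -0.008 1;0 0 0 0 0 -0.012 1;0 0 0 0 0 -0.02 1;0 0 0 0 0 -0.03 1;0 0 0 0 0 -0.03 1;0 0 0 0 0 -0.01 1;0 0 0 0 0 0 1;0 0 0 0 0 0 1'
python3 - <<'E'
from h import *
go(.4047,-.1594,.037)
for n,sl in(("scene",np.s_[120:260,220:380]),("top",np.s_[150:290,270:430])):
    p,d=robot.grab_frame(n); cv2.imwrite(f"pics/{n}2.png",cv2.resize(p[sl][...,::-1],None,fx=2.5,fy=2.5))
cv2.imwrite("pics/c2.png",np.hstack([cv2.imread("pics/scene2.png"),cv2.imread("pics/top2.png")]))
E
```

```text
time: 3.82
position: [0.518, -0.1512, 0.0956]
eef_rot: [180.0, -20.0, 0.1]
force: [-0.2, -0.4, -0.4]
grip_width: 0.0562
grip_force: 15.0
 hold [ 0.5116 -0.1512  0.1132] rot [ 1.8e+02 -2.0e+01  1.0e-01] world d mm [-106.9   -8.2  -76.2] tool share [-0.1687  0.0108  0.0465] grip 0.0562 15.0 t 3.8
```

View pics/c2.png

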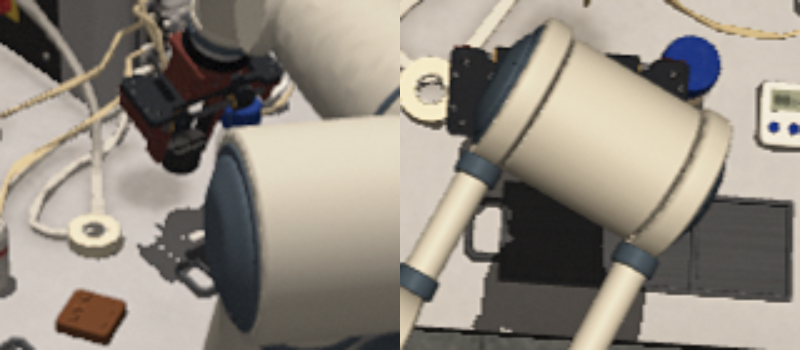

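The stopper is lifted, at about crop (183,158). It may be canted, so I'll enlarge.

```bash
python3 - <<'E'
from h import *
p,d=robot.grab_frame("scene"); cv2.imwrite("pics/s3.png",cv2.resize(np.clip(p[150:200,260:335,::-1].astype(float)*1.8,0,255).astype(np.uint8),None,fx=8,fy=8,interpolation=cv2.INTER_CUBIC))
C=cloud("scene",d)[...]
m=(abs(C[...,0]-.512)<.05)&(abs(C[...,1]+.151)<.045)&(C[...,2]>.04)&(C[...,2]<.12)
print(C[m][:,2].min(), np.argwhere(m)[C[m][:,2].argsort()[:5]], C[m][C[m][:,2].argsort()[:5]].round(3))
E
```

```text
0.07641169461186859 [[189 296]
 [188 297]
 [188 294]
 [189 292]
 [188 298]] [[ 0.489 -0.152  0.076]
 [ 0.491 -0.157  0.076]
 [ 0.496 -0.15   0.077]
 [ 0.495 -0.142  0.077]
 [ 0.489 -0.158  0.078]]
```

View pics/s3.png

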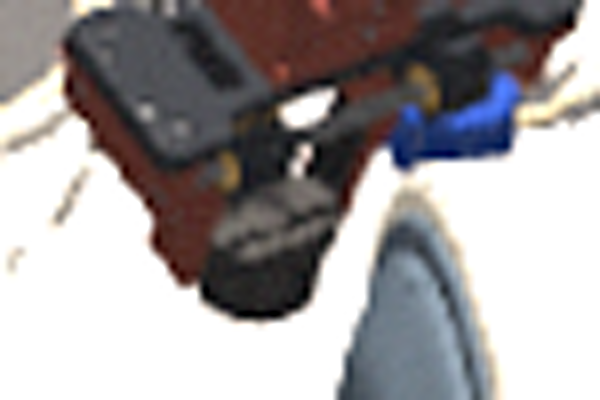

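```bash
python3 -m jog '0 0 0 -0.0335 0.0027 -0.0122 1;0 0 0 -0.0335 0.0027 -0.0122 1;0 0 0 -0.0335 0.0027 -0.0122 1;0 0 0 -0.0335 0.0027 -0.0122 1;0 0 0 0 0 0 1;0 0 0 -0.0091 0 0.0251 1;0 0 0 -0.0091 0 0.0251 1;0 0 0 -0.0091 0 0.0251 1'
python3 -m jog '0 0 0 0 0 0 1;0 0 0 0 0 0 1'
python3 - <<'E'
from h import *
go(.4047,-.1594,.039)
E
```

```text
time: 4.63
position: [0.4113, -0.1592, 0.0342]
eef_rot: [-180.0, -20.0, 0.0]
force: [0.5, 0.3, -0.6]
grip_width: 0.0564
grip_force: 15.0
time: 4.8
position: [0.4105, -0.1585, 0.0337]
eef_rot: [-179.9, -19.8, 0.0]
force: [0.7, -0.6, -0.6]
grip_width: 0.0562
grip_force: 15.0
 hold [ 0.4042 -0.1585  0.0512] rot [-179.9  -19.8    0. ] world d mm [  0.5  -0.9 -12.2] tool share [-0.0049  0.0012  0.0156] grip 0.0562 15.0 t 4.8
```

```bash
python3 -m jog '0 0 0 -0.0025 0.0006 0.008 1;0 0 0 -0.0025 0.0006 0.008 1;0 0 0 0 0 0 1;0 0 0 0 0 0 1;0 0 0 0 0 0 0.2;0 0 0 0 0 0 0.1;0 0 0 0 0 0 0;0 0 0 0 0 0 0'
python3 - <<'E'
from h import *
go(.5407,-.2604,.07)
E
python3 -m jog '0 0 0 0 0 -0.02 0;0 0 0 0 0 -0.04 0;0 0 0 0 0 -0.05 0;0 0 0 0 0 -0.05 0;0 0 0 0 0 -0.05 0;0 0 0 0 0 0 0'
python3 - <<'E'
from h import *
go(.5407,-.2604,.07)
p,d=robot.grab_frame("top"); cv2.imwrite("pics/t4.png",cv2.resize(p[150:290,270:450,::-1],None,fx=3,fy=3))
E
```

```text
time: 5.47
position: [0.4119, -0.1603, 0.0233]
eef_rot: [180.0, -20.0, 0.1]
force: [-0.3, -0.5, -1.1]
grip_width: 0.0791
grip_force: 0.0
 hold [ 0.4055 -0.1603  0.0409] rot [ 1.8e+02 -2.0e+01  1.0e-01] world d mm [ 135.2 -100.1   29.1] tool share [0.1825 0.1337 0.0254] grip 0.0791 0.0 t 5.5
time: 5.97
position: [0.3585, -0.1617, 0.1799]
eef_rot: [179.5, -20.6, 0.2]
force: [1.0, -0.6, -0.0]
grip_width: 0.0877
grip_force: 0.0
 hold [ 0.3519 -0.1615  0.1974] rot [179.5 -20.6   0.2] world d mm [ 188.8  -98.9 -127.4] tool share [0.1755 0.1304 0.2486] grip 0.0877 0.0 t 6.0
```

View pics/t4.png

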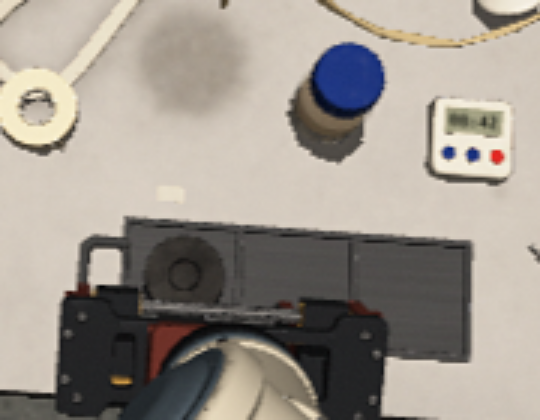

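The stopper sits flat in the handle-end pocket, with its centre at about crop (184,272). Next is the blue-capped bottle at crop (348,80).

```bash
python3 -m jog '0 0 0 0.0351 0.0261 0 0;0 0 0 0.0351 0.0261 0 0;0 0 0 0.0351 0.0261 0 0;0 0 0 0.0351 0.0261 0 0;0 0 0 0.0351 0.0261 0 0;0 0 0 0 0 0.03 0;0 0 0 0 0 0.03 0;0 0 0 0 0 0 0'
python3 - <<'E'
from h import *
go(.5407,-.2604,.07)
p,d=robot.grab_frame("top"); np.savez("t5.npz",p=p,d=d)
# stopper check: dark blob above tray floor at handle pocket
C=cloud("top",d);m=(abs(C[...,0]-.405)<.045)&(abs(C[...,1]+.16)<.045)&(C[...,2]>.026)&(C[...,2]<.05)
P=C[m]; print(len(P),P[:,:2].min(0),P[:,:2].max(0),np.percentile(P[:,2],[5,50,95]))
E
```

```text
time: 6.68
position: [0.4961, -0.2566, 0.1663]
eef_rot: [-179.6, -19.5, -0.0]
force: [-0.8, -0.2, -1.1]
grip_width: 0.0878
grip_force: 0.0
 hold [ 0.4899 -0.2567  0.1839] rot [-179.6  -19.5   -0. ] world d mm [  50.8   -3.7 -113.9] tool share [0.0131 0.006  0.1657] grip 0.0878 0.0 t 6.7
552 [ 0.37670604 -0.18752827] [ 0.43293871 -0.13106558] [0.03045527 0.03528766 0.03862574]
```

```bash
python3 -m jog '0 0 0 0.0131 0.006 0.02 0;0 0 0 0 0 0.04 0;0 0 0 0 0 0.04 0;0 0 0 0 0 0.03 0;0 0 0 0 0 0.02 0;0 0 0 0 0 0.0157 0;0 0 0 0 0 0 0;0 0 0 0 0 0 0'
python3 - <<'E'
from h import *
go(.5407,-.2604,.07)
E
```

```text
time: 7.4
position: [0.5487, -0.2623, 0.0609]
eef_rot: [180.0, -20.0, 0.1]
force: [0.3, -0.6, -0.3]
grip_width: 0.0879
grip_force: 0.0
 hold [ 0.5423 -0.2623  0.0784] rot [ 1.8e+02 -2.0e+01  1.0e-01] world d mm [-1.6  1.9 -8.4] tool share [-0.0058 -0.0026  0.0098] grip 0.0879 0.0 t 7.4
```

```bash
python3 -m jog '0 0 0 -0.0046 -0.0026 0.01 0;0 0 0 -0.0046 0 0.01 0;0 0 0 0 0 0 0;0 0 0 0 0 0 0.5;0 0 0 0 0 0 1;0 0 0 0 0 0 1;0 0 0 0 0 0 1;0 0 0 0 0 0 1' 20
python3 -m jog '0 0 0 0 0 0 1;0 0 0 0 0 0 1'
python3 - <<'E'
from h import *
go(.5407,-.2604,.062)
E
```

```text
time: 8.07
position: [0.5475, -0.2607, 0.0442]
eef_rot: [180.0, -20.0, 0.1]
force: [-1.1, -2.8, 1.7]
grip_width: 0.0582
grip_force: 1.0
time: 8.23
position: [0.5476, -0.261, 0.0443]
eef_rot: [179.9, -20.0, 0.1]
force: [-0.2, -2.6, 0.9]
grip_width: 0.054
grip_force: 20.0
 hold [ 0.5412 -0.261   0.0619] rot [ 1.799e+02 -2.000e+01  1.000e-01] world d mm [-0.5  0.6  0.1] tool share [-0.0005 -0.0008 -0.0004] grip 0.054 20.0 t 8.2
```

```bash
python3 -m jog '0 0 0 0 0 -0.006 1;0 0 0 0 0 -0.01 1;0 0 0 0 0 -0.02 1;0 0 0 0 0 -0.025 1;0 0 0 0 0 -0.02 1;0 0 0 0 0 -0.01 1;0 0 0 0 0 0 1;0 0 0 0 0 0 1'
python3 - <<'E'
from h import *
go(.4044,-.2444,.0645)
p,d=robot.grab_frame("scene");cv2.imwrite("pics/s6.png",cv2.resize(p[120:220,260:400,::-1],None,fx=5,fy=5,interpolation=cv2.INTER_CUBIC))
E
```

```text
time: 8.9
position: [0.5239, -0.2604, 0.1079]
eef_rot: [180.0, -20.0, 0.1]
force: [0.3, 0.9, -2.5]
grip_width: 0.0539
grip_force: 20.0
 hold [ 0.5175 -0.2604  0.1255] rot [ 1.8e+02 -2.0e+01  1.0e-01] world d mm [-113.1   16.   -61. ] tool share [-0.1696 -0.0215  0.0248] grip 0.0539 20.0 t 8.9
```

View pics/s6.png

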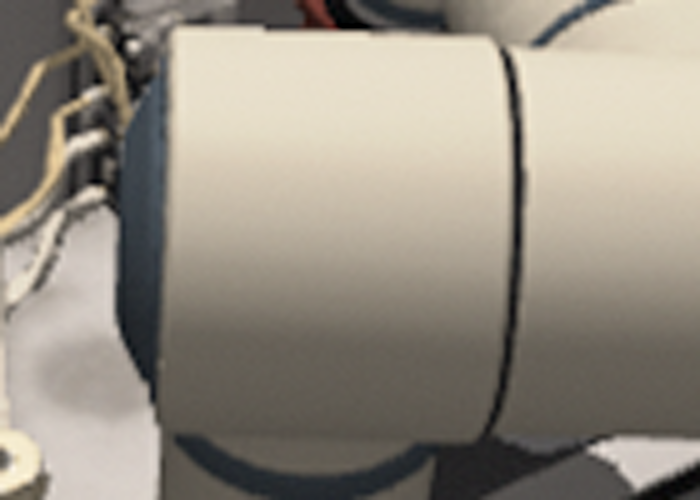

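The view is blocked by the arm, but grip width, grip force and weight all agree that the bottle is held. I'll carry it over.

```bash
python3 -m jog '0 0 0 -0.0283 -0.0043 -0.0103 1;0 0 0 -0.0283 -0.0043 -0.0103 1;0 0 0 -0.0283 -0.0043 -0.0103 1;0 0 0 -0.0283 -0.0043 -0.0103 1;0 0 0 -0.0283 -0.0043 -0.0103 1;0 0 0 0 0 0 1;0 0 0 0 0 0 1;0 0 0 -0.0076 0 0.0209 1'
python3 -m jog '0 0 0 -0.0076 0 0.0209 1;0 0 0 -0.0076 0 0.0209 1;0 0 0 0 0 0 1;0 0 0 0 0 0 1'
python3 - <<'E'
from h import *
go(.4044,-.2444,.0642)
p,d=robot.grab_frame("top");cv2.imwrite("pics/t7.png",cv2.resize(p[150:290,290:450,::-1],None,fx=3,fy=3))
E
```

```text
time: 9.62
position: [0.4128, -0.2456, 0.0942]
eef_rot: [179.8, -20.3, 0.1]
force: [0.4, -1.1, -1.0]
grip_width: 0.0539
grip_force: 20.0
time: 9.95
position: [0.411, -0.2436, 0.0564]
eef_rot: [-179.8, -19.9, 0.0]
force: [0.5, 0.3, -1.5]
grip_width: 0.0543
grip_force: 20.0
 hold [ 0.4047 -0.2437  0.0739] rot [-179.8  -19.9    0. ] world d mm [-0.3 -0.7 -9.7] tool share [-0.0048  0.001   0.0121] grip 0.0543 20.0 t 9.9
```

```bash
python3 -m jog '0 0 0 -0.002 0 0.005 1;0 0 0 -0.002 0 0.005 1;0 0 0 -0.0008 0 0.0021 1;0 0 0 0 0 0 1;0 0 0 0 0 0 1'
python3 - <<'E'
from h import *
go(.4044,-.2444,.0642)
E
```

```text
time: 10.42
position: [0.4108, -0.2445, 0.0482]
eef_rot: [180.0, -20.0, 0.1]
force: [-0.5, -0.8, -1.8]
grip_width: 0.054
grip_force: 20.0
 hold [ 0.4044 -0.2445  0.0658] rot [ 1.8e+02 -2.0e+01  1.0e-01] world d mm [-0.   0.1 -1.6] tool share [-0.0007 -0.0001  0.002 ] grip 0.054 20.0 t 10.4
```

```bash
python3 -m jog '0 0 0 -0.0008 0 0.0021 1;0 0 0 0 0 0 1;0 0 0 0 0 0 1'
python3 -m jog '0 0 0 0 0 0 0.37;0 0 0 0 0 0 0.3;0 0 0 0 0 0 0.2;0 0 0 0 0 0 0.1;0 0 0 0 0 0 0;0 0 0 0 0 0 0;0 0 0 0 0 0 0'
python3 -m jog '0 0 0 0 0 -0.01 0;0 0 0 0 0 -0.02 0;0 0 0 0 0 -0.04 0;0 0 0 0 0 -0.04 0;0 0 0 0 0 -0.04 0;0 0 0 0 0 -0.03 0;0 0 0 0 0 0 0;0 0 0 0 0 0 0'
python3 - <<'E'
from h import *
go(.525,-.045,.11)
p,d=robot.grab_frame("top");cv2.imwrite("pics/t8.png",cv2.resize(p[150:290,270:450,::-1],None,fx=3,fy=3))
C=cloud("top",d);m=(abs(C[...,0]-.405)<.05)&(abs(C[...,1]+.244)<.05)&(C[...,2]>.093)&(C[...,2]<.113)
P=C[m]; print(len(P),P[:,:2].min(0),P[:,:2].max(0),np.percentile(P[:,2],[5,50,95]))
E
```

```text
time: 10.67
position: [0.4108, -0.2444, 0.0464]
eef_rot: [180.0, -20.0, 0.1]
force: [1.1, 0.4, -2.1]
grip_width: 0.0538
grip_force: 20.0
time: 11.25
position: [0.4108, -0.2445, 0.0465]
eef_rot: [180.0, -20.0, 0.1]
force: [-0.5, -0.2, -0.3]
grip_width: 0.0873
grip_force: 0.0
time: 11.92
position: [0.3647, -0.2452, 0.1751]
eef_rot: [179.8, -20.1, 0.1]
force: [-0.7, 0.7, -0.6]
grip_width: 0.0878
grip_force: 0.0
 hold [ 0.3583 -0.2451  0.1927] rot [ 1.798e+02 -2.010e+01  1.000e-01] world d mm [166.7 200.1 -82.7] tool share [ 0.171  -0.2671  0.1793] grip 0.0878 0.0 t 11.9
449 [ 0.38382998 -0.26717029] [ 0.428644   -0.21776841] [0.10102299 0.10440108 0.10727308]
```

View pics/t8.png

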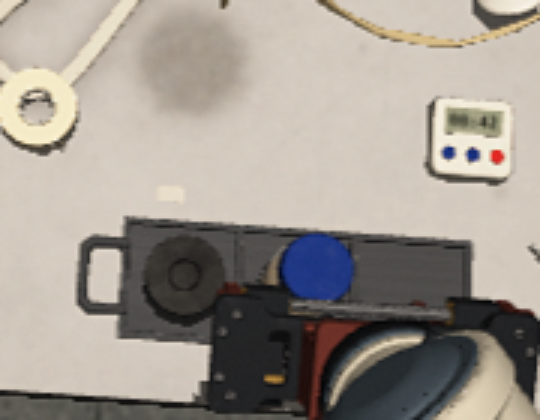

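The bottle stands upright in the middle pocket, cap at crop (318,265). Next is the cream tape roll at crop (38,107), grasped with the tool vertical. I'll turn it 90° in transit so the gripper body clears the bottle.

```bash
python3 -m jog '0 -0.0582 0 0 0 0 0;0 -0.0582 0 0 0 0 0;0 -0.0582 0 0 0 0 0;0 0 0 0.0307 -0.0381 0 0;0 0 0 0.0307 -0.0381 0 0;0 0 0 0.0307 -0.0381 0 0;0 0 0 0.0307 -0.0381 0 0'
python3 -m jog '0 0 0 0.0307 -0.0381 0 0;0 0 0 0.0307 -0.0381 0 0;0 0 0 0.0307 -0.0381 0 0;0 0 0 0 0 0.04 0;0 0 0 0 0 0.04 0;0 0 0 0 0 0 0;0 0 0 0 0 0 0'
python3 - <<'E'
from h import *
go(.526,-.0455,.0275)
E
```

```text
time: 12.55
position: [0.457, -0.128, 0.1706]
eef_rot: [-179.9, 0.2, 0.1]
force: [-0.1, -0.2, -0.1]
grip_width: 0.0876
grip_force: 0.0
time: 13.13
position: [0.5236, -0.0436, 0.1097]
eef_rot: [-179.9, 0.4, 0.1]
force: [0.1, 0.4, 0.7]
grip_width: 0.0878
grip_force: 0.0
 hold [ 0.5237 -0.0436  0.1284] rot [-1.799e+02  4.000e-01  1.000e-01] world d mm [   2.3   -1.9 -100.9] tool share [0.004  0.0027 0.1345] grip 0.0878 0.0 t 13.1
```

```bash
python3 -m jog '0 0 0 0.003 0.0025 0.03 0;0 0 0 0 0 0.035 0;0 0 0 0 0 0.03 0;0 0 0 0 0 0.02 0;0 0 0 0 0 0.01 0;0 0 0 0 0 0.0055 0;0 0 0 0 0 0 0;0 0 0 0 0 0 0'
python3 - <<'E'
from h import *
go(.526,-.0455,.0275)
E
```

```text
time: 13.8
position: [0.5287, -0.0465, 0.0171]
eef_rot: [180.0, -0.1, 0.0]
force: [-0.0, 0.4, -0.6]
grip_width: 0.0879
grip_force: 0.0
 hold [ 0.5287 -0.0465  0.0358] rot [ 1.8e+02 -1.0e-01  0.0e+00] world d mm [-2.7  1.  -8.3] tool share [-0.0036 -0.0013  0.011 ] grip 0.0879 0.0 t 13.8
```

```bash
python3 -m jog '0 0 0 -0.0036 -0.001 0.0055 0;0 0 0 0 0 0.0055 0;0 0 0 0 0 0 0.3;0 0 0 0 0 0 1;0 0 0 0 0 0 1;0 0 0 0 0 0 1;0 0 0 0 0 0 1;0 0 0 0 0 0 1' 15
python3 -m jog '0 0 0 0 0 0 1;0 0 0 0 0 0 1'
python3 - <<'E'
from h import *
go(.526,-.0455,.0275)
E
```

```text
time: 14.47
position: [0.5252, -0.0454, 0.0073]
eef_rot: [180.0, -0.0, 0.1]
force: [-0.4, 0.6, -0.2]
grip_width: 0.0588
grip_force: 15.0
time: 14.63
position: [0.5253, -0.0454, 0.0073]
eef_rot: [180.0, -0.0, 0.1]
force: [0.1, 0.4, 1.4]
grip_width: 0.0588
grip_force: 15.0
 hold [ 0.5253 -0.0454  0.026 ] rot [ 1.8e+02 -0.0e+00  1.0e-01] world d mm [ 0.7 -0.1  1.5] tool share [ 0.001   0.0001 -0.0019] grip 0.0588 15.0 t 14.6
```

```bash
python3 -m jog '0 0 0 0 0 -0.015 1;0 0 0 0 0 -0.035 1;0 0 0 0 0 -0.05 1;0 0 0 0 0 -0.05 1;0 0 0 0 0 -0.05 1;0 0 0 -0.0202 0.0473 0 1;0 0 0 -0.0202 0.0473 0 1;0 0 0 -0.0202 0.0473 0 1'
python3 -m jog '0 0 0 -0.0202 0.0473 0 1;0 0 0 -0.0202 0.0473 0 1;0 0 0 -0.0202 0.0473 0 1;0 0 0 -0.0202 0.0473 0 1;0 0 0 -0.0202 0.0473 0 1;0 0 -0.0604 0 0 0 1;0 0 -0.0604 0 0 0 1;0 0 -0.0604 0 0 0 1'
python3 -m jog '0 0 -0.0604 0 0 0 1;0 0 -0.0604 0 0 0 1;0 0 -0.0604 0 0 0 1;0 0 -0.0604 0 0 0 1;0 0 -0.0604 0 0 0 1;0 0 -0.0604 0 0 0 1;0 0 -0.0604 0 0 0 1;0 0 -0.0604 0 0 0 1'
python3 -m jog '0 0 -0.0604 0 0 0 1;0 0 -0.0604 0 0 0 1;0 0 0 0 0 0 1;0 0 0 0 0 0 1'
python3 - <<'E'
from h import *
go(.4041,-.3294,.029)
E
```

```text
time: 15.3
position: [0.4796, -0.1526, 0.1592]
eef_rot: [179.9, -0.1, 0.2]
force: [-0.2, -0.8, -0.8]
grip_width: 0.0588
grip_force: 15.0
time: 15.97
position: [0.4035, -0.3302, 0.1577]
eef_rot: [-180.0, -0.0, 21.0]
force: [0.5, 0.5, -1.0]
grip_width: 0.0593
grip_force: 15.0
time: 16.63
position: [0.4041, -0.3293, 0.1579]
eef_rot: [180.0, 0.0, 76.5]
force: [0.5, 0.4, -1.0]
grip_width: 0.0591
grip_force: 15.0
time: 16.97
position: [0.4042, -0.3293, 0.1577]
eef_rot: [180.0, 0.0, 89.8]
force: [0.8, -0.2, -0.5]
grip_width: 0.059
grip_force: 15.0
 hold [ 0.4042 -0.3293  0.1764] rot [180.    0.   89.8] world d mm [-1.000e-01 -1.000e-01 -1.474e+02] tool share [-1.000e-04 -2.000e-04  1.965e-01] grip 0.059 15.0 t 17.0
```

```bash
python3 -m jog '0 0 0 0 0 0.035 1;0 0 0 0 0 0.045 1;0 0 0 0 0 0.045 1;0 0 0 0 0 0.03 1;0 0 0 0 0 0.02 1;0 0 0 0 0 0.01 1;0 0 0 0 0 0 1;0 0 0 0 0 0 1'
python3 - <<'E'
from h import *
go(.4041,-.3294,.029)
E
```

```text
time: 17.63
position: [0.4044, -0.3295, 0.0191]
eef_rot: [180.0, 0.0, 89.9]
force: [-0.2, 0.8, -0.4]
grip_width: 0.0589
grip_force: 15.0
 hold [ 0.4044 -0.3295  0.0378] rot [180.    0.   89.9] world d mm [-0.3  0.1 -8.8] tool share [ 0.0002 -0.0004  0.0118] grip 0.0589 15.0 t 17.6
```

```bash
python3 -m jog '0 0 0 0 0 0.006 1;0 0 0 0 0 0.0055 1;0 0 0 0 0 0 1;0 0 0 0 0 0 1;0 0 0 0 0 0 0.3;0 0 0 0 0 0 0.2;0 0 0 0 0 0 0;0 0 0 0 0 0 0'
python3 -m jog '0 0 0 0 0 0 0;0 0 0 0 0 -0.02 0;0 0 0 0 0 -0.04 0;0 0 0 0 0 -0.05 0;0 0 0 0 0 -0.05 0;0 0 0 0 0 -0.05 0;0 0 0 0 0 -0.05 0;0 0 0 0 0 -0.02 0'
python3 - <<'E'
from h import *
go(.533,.091,.09)
E
```

```text
time: 18.3
position: [0.4043, -0.3294, 0.01]
eef_rot: [180.0, 0.0, 90.0]
force: [-0.3, 0.1, 0.3]
grip_width: 0.0783
grip_force: 0.0
time: 18.97
position: [0.4051, -0.3301, 0.2263]
eef_rot: [179.7, 0.3, 90.0]
force: [0.6, 0.1, 1.4]
grip_width: 0.0874
grip_force: 0.0
 hold [ 0.405 -0.33   0.245] rot [179.7   0.3  90. ] world d mm [ 128.  421. -155.] tool share [0.5624 0.1698 0.2046] grip 0.0874 0.0 t 19.0
```

The tape is released in its pocket. For the buffer bottle, which has a hose close on its left side, I'll check candidate tool poses against the depth points.

```bash
python3 - <<'E'
from h import *
pt,dt=robot.grab_frame("top");ps,ds=robot.grab_frame("scene");np.savez("b.npz",pt=pt,dt=dt,ps=ps,ds=ds)
Ct,Cs=cloud("top",dt),cloud("scene",ds)
m=(abs(Ct[...,0]-.404)<.045)&(abs(Ct[...,1]+.33)<.045)&(Ct[...,2]>.014)&(Ct[...,2]<.04);T=Ct[m];print("tape",T[:,:2].min(0),T[:,:2].max(0),np.percentile(T[:,2],[5,50,95]))
P=np.vstack([Ct[dt>0],Cs[ds>0]])
ax=np.array([.533,.091]); r=np.hypot(*(P[:,:2]-ax).T)
for z in np.arange(.02,.11,.01):
    q=P[(abs(P[:,2]-z)<.005)&(r<.04)&(P[:,1]<.115)]; print("z%.2f"%z,"y",q[:,1].min().round(3),q[:,1].max().round(3),"x",q[:,0].min().round(3),len(q))
Q=P[((r>.029)|(P[:,2]>.11))&(P[:,2]>.012)&(P[:,0]>.42)&(P[:,0]<.75)&(P[:,1]>-.1)&(P[:,1]<.3)]
for w in(.044,.06):
  for a in(30,45,55,65,75):
    for t in(20,30,40):
      h=np.array([*ax,.097]);ca,sa=np.cos(np.radians(a)),np.sin(np.radians(a));st,ct=np.sin(np.radians(t)),np.cos(np.radians(t))
      zt=np.array([ca*st,sa*st,-ct]);xt=np.array([ca*ct,sa*ct,st]);yt=np.cross(zt,xt)
      L=(Q-h)@np.c_[xt,yt,zt]; ly=abs(L[:,1])
      def bx(g): return ((abs(L[:,0])<.01+g)&(ly>w/2-g)&(ly<w/2+.0135+g)&(L[:,2]>-.061)&(L[:,2]<.019+g)).sum(),((abs(L[:,0])<.0375+g)&(ly<.089+g)&(L[:,2]<-.061+g)&(L[:,2]>-.25)).sum()
      print(w,a,t,"g2",bx(.002),"g7",bx(.007),"g12",bx(.012))
E
```

```text
tape [ 0.37545444 -0.35666674] [ 0.43138694 -0.3015423 ] [0.01588276 0.01962657 0.02257501]
z0.02 y 0.068 0.114 x 0.505 75
z0.03 y 0.068 0.115 x 0.505 77
z0.04 y 0.068 0.114 x 0.507 75
z0.05 y 0.068 0.114 x 0.506 79
z0.06 y 0.069 0.113 x 0.506 84
z0.07 y 0.068 0.114 x 0.505 122
z0.08 y 0.069 0.113 x 0.507 236
z0.09 y 0.076 0.106 x 0.509 56
z0.10 y 0.073 0.106 x 0.516 211
0.044 30 20 g2 (np.int64(5), np.int64(0)) g7 (np.int64(54), np.int64(15)) g12 (np.int64(104), np.int64(56))
0.044 30 30 g2 (np.int64(7), np.int64(0)) g7 (np.int64(54), np.int64(0)) g12 (np.int64(95), np.int64(3))
0.044 30 40 g2 (np.int64(8), np.int64(0)) g7 (np.int64(56), np.int64(0)) g12 (np.int64(93), np.int64(0))
0.044 45 20 g2 (np.int64(0), np.int64(0)) g7 (np.int64(8), np.int64(0)) g12 (np.int64(44), np.int64(18))
0.044 45 30 g2 (np.int64(0), np.int64(0)) g7 (np.int64(15), np.int64(0)) g12 (np.int64(49), np.int64(0))
0.044 45 40 g2 (np.int64(2), np.int64(0)) g7 (np.int64(21), np.int64(0)) g12 (np.int64(55), np.int64(0))
0.044 55 20 g2 (np.int64(0), np.int64(0)) g7 (np.int64(0), np.int64(0)) g12 (np.int64(9), np.
[... 1687 characters left out ...]
np.int64(0), np.int64(0)) g7 (np.int64(3), np.int64(0)) g12 (np.int64(30), np.int64(0))
0.06 65 20 g2 (np.int64(0), np.int64(0)) g7 (np.int64(0), np.int64(0)) g12 (np.int64(0), np.int64(0))
0.06 65 30 g2 (np.int64(0), np.int64(0)) g7 (np.int64(0), np.int64(0)) g12 (np.int64(2), np.int64(0))
0.06 65 40 g2 (np.int64(0), np.int64(0)) g7 (np.int64(0), np.int64(0)) g12 (np.int64(11), np.int64(0))
0.06 75 20 g2 (np.int64(0), np.int64(0)) g7 (np.int64(0), np.int64(0)) g12 (np.int64(0), np.int64(3))
0.06 75 30 g2 (np.int64(0), np.int64(0)) g7 (np.int64(0), np.int64(0)) g12 (np.int64(0), np.int64(0))
0.06 75 40 g2 (np.int64(0), np.int64(0)) g7 (np.int64(0), np.int64(0)) g12 (np.int64(1), np.int64(0))
```

```bash
python3 - <<'E'
from h import *
f=np.load("b.npz");Ct,Cs=cloud("top",f["dt"]),cloud("scene",f["ds"])
P=np.vstack([Ct[f["dt"]>0],Cs[f["ds"]>0]]);ax=np.array([.533,.091]); r=np.hypot(*(P[:,:2]-ax).T)
Q=P[((r>.029)|(P[:,2]>.11))&(P[:,2]>.012)&(P[:,0]>.42)&(P[:,0]<.75)&(P[:,1]>-.1)&(P[:,1]<.3)]
for hz in(.058,.064):
 for w in(.05,.07):
  for a in(65,75,85,95):
    for t in(15,20,25):
      h=np.array([*ax,hz]);ca,sa=np.cos(np.radians(a)),np.sin(np.radians(a));st,ct=np.sin(np.radians(t)),np.cos(np.radians(t))
      zt=np.array([ca*st,sa*st,-ct]);xt=np.array([ca*ct,sa*ct,st]);yt=np.cross(zt,xt)
      L=(Q-h)@np.c_[xt,yt,zt]; ly=abs(L[:,1])
      def bx(g): return int(((abs(L[:,0])<.01+g)&(ly>w/2-g)&(ly<w/2+.0135+g)&(L[:,2]>-.061)&(L[:,2]<.019+g)).sum()),int(((abs(L[:,0])<.0375+g)&(ly<.089+g)&(L[:,2]<-.061+g)&(L[:,2]>-.25)).sum())
      print(hz,w,a,t,bx(.002),bx(.006),bx(.01))
go(.533,.091,.062)
print(robot.observe()["joint_pos"].round(0))
E
```

```text
0.058 0.05 65 15 (0, 0) (0, 0) (0, 16)
0.058 0.05 65 20 (0, 0) (0, 0) (0, 0)
0.058 0.05 65 25 (0, 0) (0, 0) (0, 0)
0.058 0.05 75 15 (0, 0) (0, 1) (0, 16)
0.058 0.05 75 20 (0, 0) (0, 0) (0, 0)
0.058 0.05 75 25 (0, 0) (0, 0) (0, 0)
0.058 0.05 85 15 (0, 17) (0, 33) (0, 61)
0.058 0.05 85 20 (0, 4) (0, 11) (0, 24)
0.058 0.05 85 25 (0, 0) (0, 2) (0, 8)
0.058 0.05 95 15 (0, 54) (1, 82) (1, 133)
0.058 0.05 95 20 (0, 27) (0, 43) (1, 65)
0.058 0.05 95 25 (0, 12) (0, 24) (1, 35)
0.058 0.07 65 15 (0, 0) (0, 0) (0, 16)
0.058 0.07 65 20 (0, 0) (0, 0) (0, 0)
0.058 0.07 65 25 (0, 0) (0, 0) (0, 0)
0.058 0.07 75 15 (0, 0) (0, 1) (0, 16)
0.058 0.07 75 20 (0, 0) (0, 0) (0, 0)
0.058 0.07 75 25 (0, 0) (0, 0) (0, 0)
0.058 0.07 85 15 (0, 17) (0, 33) (0, 61)
0.058 0.07 85 20 (0, 4) (0, 11) (0, 24)
0.058 0.07 85 25 (0, 0) (0, 2) (0, 8)
0.058 0.07 95 15 (0, 54) (0, 82) (6, 133)
0.058 0.07 95 20 (0, 27) (0, 43) (8, 65)
0.058 0.07 95 25 (0, 12) (0, 24) (11, 35)
0.064 0.05 65 15 (0, 0) (0, 0) (0, 15)
0.064 0.05 65 20 (0, 0) (0, 0) (0, 0)
0.064 0.05 65 25 (0, 0) (0, 0) (0, 0)
0.064 0.05 75 15 (0, 0) (0, 1) (0, 15)
[... 274 characters left out ...]
 68)
0.064 0.05 95 25 (0, 12) (0, 23) (1, 33)
0.064 0.07 65 15 (0, 0) (0, 0) (0, 15)
0.064 0.07 65 20 (0, 0) (0, 0) (0, 0)
0.064 0.07 65 25 (0, 0) (0, 0) (0, 0)
0.064 0.07 75 15 (0, 0) (0, 1) (0, 15)
0.064 0.07 75 20 (0, 0) (0, 0) (0, 0)
0.064 0.07 75 25 (0, 0) (0, 0) (0, 0)
0.064 0.07 85 15 (0, 15) (0, 29) (0, 59)
0.064 0.07 85 20 (0, 1) (0, 11) (1, 24)
0.064 0.07 85 25 (0, 0) (0, 0) (2, 7)
0.064 0.07 95 15 (0, 50) (0, 81) (10, 134)
0.064 0.07 95 20 (0, 25) (0, 42) (14, 68)
0.064 0.07 95 25 (0, 12) (0, 23) (15, 33)
 hold [ 0.4052 -0.3302  0.243 ] rot [179.7   0.3  90. ] world d mm [ 127.8  421.2 -181. ] tool share [0.5628 0.1694 0.2394] grip 0.0878 0.0 t 19.1
[-43.  -7.  83.   0. 104. -43.]
```

```bash
python3 -m jog '0 0 0 0.0467 0 0 0;0 0 0 0.0467 0 0 0;0 0 0 0.0467 0 0 0;0 0 0 0.0467 0 0 0;0 0 0 0.0467 0 0 0;0 0 0 0.0467 0 0 0;0 0 0 0.0467 0 0 0;0 0 0 0.0467 0 0 0'
python3 -m jog '0 0 0.048 0 0 0 0;0 0 0.048 0 0 0 0;0 0 0.048 0 0 0 0;0 0 0.048 0 0 0 0;0 0.048 0 0 0 0 0;0 0.048 0 0 0 0 0;0 0.048 0 0 0 0 0;0 0.048 0 0 0 0 0'
python3 -m jog '0 0 0 0 0 0 0.15;0 0 0 0 0 0 0.15'
python3 - <<'E'
from h import *
go(.533,.091,.062)
E
```

```text
time: 19.73
position: [0.4032, -0.0475, 0.2175]
eef_rot: [-179.8, -0.0, 90.0]
force: [0.0, -0.1, -0.7]
grip_width: 0.0876
grip_force: 0.0
time: 20.4
position: [0.4039, -0.0487, 0.2185]
eef_rot: [-180.0, -22.3, 68.0]
force: [-0.2, -0.8, 0.1]
grip_width: 0.0876
grip_force: 0.0
time: 20.57
position: [0.4033, -0.0502, 0.2175]
eef_rot: [-179.8, -21.9, 67.7]
force: [0.1, 0.6, 0.1]
grip_width: 0.0781
grip_force: 0.0
 hold [ 0.4007 -0.0567  0.2348] rot [-179.8  -21.9   67.7] world d mm [ 132.3  147.7 -172.8] tool share [0.145  0.0898 0.3064] grip 0.0781 0.0 t 20.6
```

```bash
python3 -m jog '0 0 0 0.029 0.018 0 0.2;0 0 0 0.029 0.018 0 0.2;0 0 0 0.029 0.018 0 0.2;0 0 0 0.029 0.018 0 0.2;0 0 0 0.029 0.018 0 0.2;0 0 0 0 0 0.04 0.2;0 0 0 0 0 0.04 0.2;0 0 0 0 0 0.04 0.2'
python3 -m jog '0 0 0 0 0 0.02 0.2;0 0 0 0 0 0 0.2;0 0 0 0 0 0 0.2'
python3 - <<'E'
from h import *
go(.533,.091,.062)
E
```

```text
time: 21.23
position: [0.5175, 0.0525, 0.176]
eef_rot: [179.9, -21.9, 68.2]
force: [0.0, 0.0, -0.8]
grip_width: 0.0704
grip_force: 0.0
time: 21.48
position: [0.5185, 0.0571, 0.1623]
eef_rot: [-179.9, -21.9, 68.2]
force: [-0.2, -0.3, 0.1]
grip_width: 0.0703
grip_force: 0.0
 hold [0.5159 0.0506 0.1796] rot [-179.9  -21.9   68.2] world d mm [  17.1   40.4 -117.6] tool share [-0.0042  0.0014  0.1673] grip 0.0703 0.0 t 21.5
```

```bash
python3 -m jog '0 0 0 -0.0042 0.0014 0.02 0.2;0 0 0 0 0 0.03 0.2;0 0 0 0 0 0.03 0.2;0 0 0 0 0 0.025 0.2;0 0 0 0 0 0 0.2'
python3 - <<'E'
from h import *
go(.533,.091,.062)
E
python3 -m jog '0 0 0 0 0 0.025 0.2;0 0 0 0 0 0.02 0.2;0 0 0 0 0 0.017 0.2;0 0 0 0 0 0 0.2;0 0 0 0 0 0 0.2'
python3 - <<'E'
from h import *
go(.533,.091,.062)
E
```

```text
time: 21.9
position: [0.529, 0.0807, 0.0868]
eef_rot: [-179.8, -21.9, 68.0]
force: [0.4, -0.6, -1.1]
grip_width: 0.0703
grip_force: 0.0
 hold [0.5264 0.0742 0.1042] rot [-179.8  -21.9   68. ] world d mm [  6.6  16.8 -42.2] tool share [ 0.0013 -0.0001  0.0612] grip 0.0703 0.0 t 21.9
time: 22.32
position: [0.5367, 0.096, 0.0467]
eef_rot: [180.0, -22.0, 68.1]
force: [0.2, -0.6, -0.4]
grip_width: 0.0705
grip_force: 0.0
 hold [0.5341 0.0895 0.0641] rot [180.  -22.   68.1] world d mm [-1.1  1.5 -2.1] tool share [ 0.0002 -0.0021  0.003 ] grip 0.0705 0.0 t 22.3
```

```bash
python3 -m jog '0 0 0 0 -0.002 0.003 0.2;0 0 0 0 0 0 0.35;0 0 0 0 0 0 0.5;0 0 0 0 0 0 1;0 0 0 0 0 0 1;0 0 0 0 0 0 1;0 0 0 0 0 0 1;0 0 0 0 0 0 1' 18
python3 - <<'E'
from h import *
go(.533,.091,.062)
E
```

```text
time: 22.98
position: [0.5358, 0.0972, 0.0443]
eef_rot: [179.9, -22.0, 68.0]
force: [0.9, -0.8, 3.3]
grip_width: 0.0473
grip_force: 18.0
 hold [0.5331 0.0907 0.0616] rot [179.9 -22.   68. ] world d mm [-0.1  0.3  0.4] tool share [ 0.0004 -0.0003 -0.0004] grip 0.0473 18.0 t 23.0
```

```bash
python3 -m jog '0 0 0 0 0 -0.006 1;0 0 0 0 0 -0.012 1;0 0 0 0 0 -0.02 1;0 0 0 0 0 -0.03 1;0 0 0 0 0 -0.03 1;0 0 0 0 0 -0.02 1;0 0 0 0 0 -0.01 1;0 0 0 0 0 0 1'
python3 - <<'E'
from h import *
go(.3997,.1853,.14)
p,d=robot.grab_frame("scene");cv2.imwrite("pics/s9.png",cv2.resize(p[150:270,150:310,::-1],None,fx=4,fy=4,interpolation=cv2.INTER_CUBIC))
E
```

```text
time: 23.65
position: [0.5227, 0.0633, 0.1351]
eef_rot: [179.8, -22.0, 68.1]
force: [0.0, 0.3, -1.2]
grip_width: 0.0474
grip_force: 18.0
 hold [0.52   0.0568 0.1524] rot [179.8 -22.   68.1] world d mm [-120.3  128.5  -12.4] tool share [ 0.0856 -0.213   0.0517] grip 0.0474 18.0 t 23.6
```

View pics/s9.png

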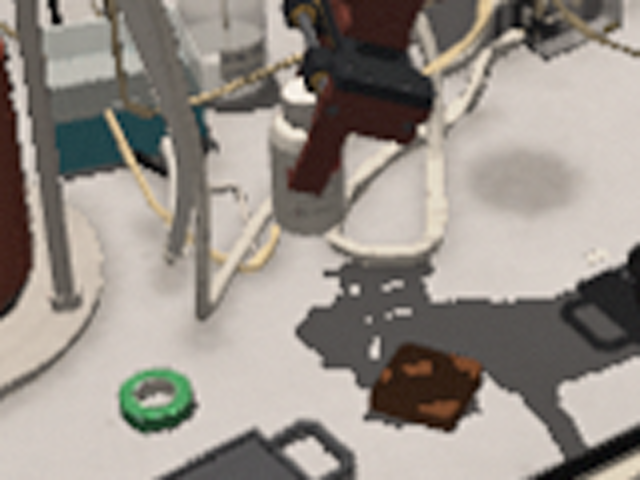

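The view shows the buffer upright in the grip at crop (307,160), clear of the hoses. I'll go back towards the robot first, then left.

```bash
python3 -m jog '0 0 0 -0.0139 -0.0371 -0.0056 1;0 0 0 -0.0139 -0.0371 -0.0056 1;0 0 0 -0.0139 -0.0371 -0.0056 1;0 0 0 -0.0139 -0.0371 -0.0056 1;0 0 0 0.0353 -0.0161 0.0186 1;0 0 0 0.0353 -0.0161 0.0186 1;0 0 0 0.0353 -0.0161 0.0186 1;0 0 0 0.0353 -0.0161 0.0186 1'
python3 -m jog '0 0 0 0 0 0 1;0 0 0 0 0 0 1'
python3 - <<'E'
from h import *
go(.3997,.1853,.064)
E
```

```text
time: 24.37
position: [0.4008, 0.1936, 0.1191]
eef_rot: [-179.9, -22.0, 67.9]
force: [0.5, 0.1, -1.4]
grip_width: 0.0474
grip_force: 18.0
time: 24.53
position: [0.4001, 0.194, 0.1188]
eef_rot: [-179.8, -21.9, 68.2]
force: [0.6, 0.1, -2.2]
grip_width: 0.0472
grip_force: 18.0
 hold [0.3976 0.1875 0.1362] rot [-179.8  -21.9   68.2] world d mm [  2.1  -2.2 -72.2] tool share [-0.0375  0.004   0.0886] grip 0.0472 18.0 t 24.5
```

```bash
python3 -m jog '0 0 0 -0.0064 0.0008 0.0151 1;0 0 0 -0.0064 0.0008 0.0151 1;0 0 0 -0.0064 0.0008 0.0151 1;0 0 0 -0.0064 0.0008 0.0151 1;0 0 0 -0.0064 0.0008 0.0151 1;0 0 0 0 0 0 1;0 0 0 0 0 0 1'
python3 - <<'E'
from h import *
go(.3997,.1853,.064)
E
```

```text
time: 25.12
position: [0.4035, 0.1899, 0.0578]
eef_rot: [-179.9, -21.9, 67.9]
force: [0.8, 0.7, -0.2]
grip_width: 0.0472
grip_force: 18.0
 hold [0.401  0.1834 0.0751] rot [-179.9  -21.9   67.9] world d mm [ -1.3   1.9 -11.1] tool share [-0.004  -0.0025  0.0144] grip 0.0472 18.0 t 25.1
```

```bash
python3 -m jog '0 0 0 -0.0015 -0.001 0.005 1;0 0 0 -0.0015 -0.001 0.005 1;0 0 0 -0.001 0 0.0034 1;0 0 0 0 0 0 1;0 0 0 0 0 0 1;0 0 0 0 0 0 1'
python3 - <<'E'
from h import *
go(.3997,.1853,.064)
E
```

```text
time: 25.62
position: [0.4032, 0.192, 0.049]
eef_rot: [180.0, -22.0, 68.1]
force: [-0.1, 0.5, -1.2]
grip_width: 0.0472
grip_force: 18.0
 hold [0.4006 0.1855 0.0663] rot [180.  -22.   68.1] world d mm [-0.9 -0.2 -2.3] tool share [-0.0018 -0.001   0.0027] grip 0.0472 18.0 t 25.6
```

```bash
python3 -m jog '0 0 0 -0.0015 -0.001 0.0027 1;0 0 0 0 0 0 1;0 0 0 0 0 0 1;0 0 0 0 0 0 0.44;0 0 0 0 0 0 0.36;0 0 0 0 0 0 0.28;0 0 0 0 0 0 0.2;0 0 0 0 0 0 0.2'
python3 -m jog '0 0 0 0 0 -0.01 0.15;0 0 0 0 0 -0.02 0.1;0 0 0 0 0 -0.04 0.1;0 0 0 0 0 -0.04 0;0 0 0 0 0 -0.04 0;0 0 0 0 0 -0.04 0;0 0 0 0 0 -0.02 0;0 0 0 0 0 0 0'
python3 - <<'E'
from h import *
go(.5257,-.3695,.12)
p,d=robot.grab_frame("top");np.savez("t10.npz",p=p,d=d)
C=cloud("top",d);m=(abs(C[...,0]-.40)<.05)&(abs(C[...,1]-.186)<.05)&(C[...,2]>.093)&(C[...,2]<.113)
P=C[m]; print(len(P),P[:,:2].min(0),P[:,:2].max(0),np.percentile(P[:,2],[5,50,95]))
E
```

```text
time: 26.28
position: [0.4024, 0.1919, 0.0466]
eef_rot: [180.0, -22.0, 68.0]
force: [-0.4, -0.4, 0.7]
grip_width: 0.0694
grip_force: 0.0
time: 26.95
position: [0.3813, 0.1363, 0.1973]
eef_rot: [179.6, -22.1, 68.1]
force: [0.5, 0.7, 0.9]
grip_width: 0.0876
grip_force: 0.0
 hold [0.3786 0.1298 0.2146] rot [179.6 -22.1  68.1] world d mm [ 147.1 -499.3  -94.6] tool share [-0.5521  0.4308 -0.0852] grip 0.0876 0.0 t 26.9
1 [0.40142099 0.19924934] [0.40142099 0.19924934] [0.1082551 0.1082551 0.1082551]
```

```bash
python3 -m jog '0 -0.048 0 0 0 0 0;0 -0.048 0 0 0 0 0;0 -0.048 0 0 0 0 0;0 -0.048 0 0 0 0 0;0 0 0.0559 0 0 0 0;0 0 0.0559 0 0 0 0;0 0 0.0559 0 0 0 0;0 0 0.0559 0 0 0 0'
python3 -m jog '0 0 0.0559 0 0 0 0;0 0 0.0559 0 0 0 0;0 0 0.0559 0 0 0 0;0 0 0.0559 0 0 0 0;0 0 0.0559 0 0 0 0;0 0 0.0559 0 0 0 0;0 0 0.0559 0 0 0 0;0 0 0 0.0157 0.0476 0 0'
python3 -m jog '0 0 0 0.0157 0.0476 0 0;0 0 0 0.0157 0.0476 0 0;0 0 0 0.0157 0.0476 0 0;0 0 0 0.0157 0.0476 0 0;0 0 0 0.0157 0.0476 0 0;0 0 0 0.0157 0.0476 0 0;0 0 0 0.0157 0.0476 0 0;0 0 0 0.0157 0.0476 0 0'
python3 -m jog '0 0 0 0.0157 0.0476 0 0;0 0 0 0.0157 0.0476 0 0;0 0 0 0.0157 0.0476 0 0;0 0 0 0.0157 0.0476 0 0;0 0 0 0.0157 0.0476 0 0;0 0 0 0 0 0.03 0;0 0 0 0 0 0 0;0 0 0 0 0 0 0'
python3 - <<'E'
from h import *
go(.5257,-.3695,.0263)
p,d=robot.grab_frame("top");np.savez("t11.npz",p=p,d=d)
C=cloud("top",d);m=(abs(C[...,0]-.40)<.05)&(abs(C[...,1]-.186)<.05)&(C[...,2]>.093)&(C[...,2]<.113)
P=C[m]; print(len(P),P[:,:2].min(0),P[:,:2].max(0),np.percentile(P[:,2],[5,50,95]))
cv2.imwrite("pics/t11.png",cv2.resize(p[140:280,110:470,::-1],None,fx=2.2,fy=2.2))
E
```

```text
time: 27.67
position: [0.3795, 0.1377, 0.1902]
eef_rot: [-179.9, 0.2, 42.2]
force: [0.6, 0.6, -0.2]
grip_width: 0.0878
grip_force: 0.0
time: 28.33
position: [0.3889, 0.1052, 0.1904]
eef_rot: [-179.9, 0.2, -2.5]
force: [1.2, 0.1, 0.4]
grip_width: 0.088
grip_force: 0.0
time: 29.0
position: [0.4722, -0.1896, 0.1903]
eef_rot: [-179.9, 0.1, -2.4]
force: [0.8, -0.0, -0.0]
grip_width: 0.088
grip_force: 0.0
time: 29.67
position: [0.5227, -0.3679, 0.1659]
eef_rot: [-179.7, 0.3, -2.4]
force: [-0.2, -0.4, 0.6]
grip_width: 0.0878
grip_force: 0.0
 hold [ 0.5228 -0.368   0.1846] rot [-179.7    0.3   -2.4] world d mm [   2.9   -1.5 -158.3] tool share [0.0051 0.0028 0.2111] grip 0.0878 0.0 t 29.7
182 [0.38549971 0.17128491] [0.41380915 0.20076399] [0.09563224 0.10447238 0.10801104]
```

View pics/t11.png

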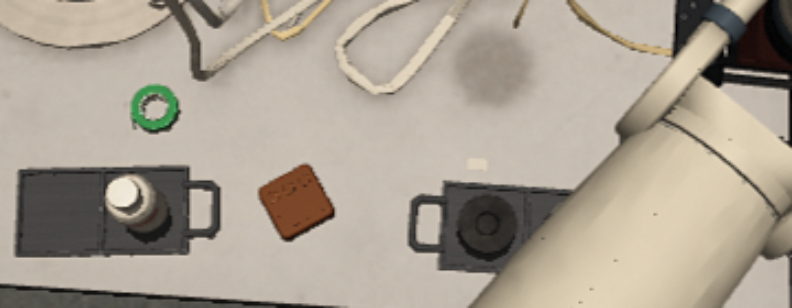

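The buffer stands in the handle-end pocket of the two-pocket tray, cap at crop (125,193). Now the white timer.

```bash
python3 -m jog '0 0 0 0.004 0.0025 0.04 0;0 0 0 0 0 0.045 0;0 0 0 0 0 0.045 0;0 0 0 0 0 0.035 0;0 0 0 0 0 0.02 0;0 0 0 0 0 0.01 0;0 0 0 0 0 0 0;0 0 0 0 0 0 0'
python3 - <<'E'
from h import *
go(.5257,-.3695,.0258)
E
```

```text
time: 30.38
position: [0.5274, -0.3708, 0.0256]
eef_rot: [179.9, -0.1, -2.4]
force: [-0.2, -0.9, 0.9]
grip_width: 0.0878
grip_force: 0.0
 hold [ 0.5273 -0.3708  0.0443] rot [ 1.799e+02 -1.000e-01 -2.400e+00] world d mm [ -1.6   1.3 -18.5] tool share [-0.0023 -0.0017  0.0247] grip 0.0878 0.0 t 30.4
```

```bash
python3 -m jog '0 0 0 -0.0018 -0.0012 0.014 0;0 0 0 0 0 0.0105 0;0 0 0 0 0 0 0;0 0 0 0 0 0 0.25;0 0 0 0 0 0 1;0 0 0 0 0 0 1;0 0 0 0 0 0 1;0 0 0 0 0 0 1' 15
python3 -m jog '0 0 0 0 0 0 1;0 0 0 0 0 0 1'
python3 - <<'E'
from h import *
go(.5257,-.3695,.0258)
E
```

```text
time: 31.05
position: [0.5255, -0.3705, 0.0058]
eef_rot: [180.0, -0.0, -2.4]
force: [-1.2, -0.2, 0.3]
grip_width: 0.0618
grip_force: 15.0
time: 31.22
position: [0.5255, -0.3705, 0.0058]
eef_rot: [180.0, -0.0, -2.4]
force: [0.6, -1.1, 1.7]
grip_width: 0.0619
grip_force: 15.0
 hold [ 0.5255 -0.3705  0.0245] rot [180.   -0.   -2.4] world d mm [0.2 1.  1.3] tool share [ 0.0002 -0.0014 -0.0018] grip 0.0619 15.0 t 31.2
```

```bash
python3 -m jog '0 0 0 0 0 -0.01 1;0 0 0 0 0 -0.03 1;0 0 0 0 0 -0.05 1;0 0 0 0 0 -0.05 1;0 0 0 0 0 -0.05 1;0 0 0 0 0 -0.03 1;0 0 0 0 0 0 1;0 0 0 -0.01256 -0.04974 0 1'
python3 -m jog '0 0 0 -0.01256 -0.04974 0 1;0 0 0 -0.01256 -0.04974 0 1;0 0 0 -0.01256 -0.04974 0 1;0 0 0 -0.01256 -0.04974 0 1;0 0 0 -0.01256 -0.04974 0 1;0 0 0 -0.01256 -0.04974 0 1;0 0 0 -0.01256 -0.04974 0 1;0 0 0 -0.01256 -0.04974 0 1'
python3 -m jog '0 0 0 -0.01256 -0.04974 0 1;0 0 0 -0.01256 -0.04974 0 1;0 0 0 -0.01256 -0.04974 0 1;0 0 0 -0.01256 -0.04974 0 1;0 0 0 -0.01256 -0.04974 0 1;0 0 0 -0.01256 -0.04974 0 1;0 0 0 -0.01256 -0.04974 0 1;0 0 0 -0.01256 -0.04974 0 1'
python3 -m jog '0 0 -0.0608 0 0 0 1;0 0 -0.0608 0 0 0 1;0 0 -0.0608 0 0 0 1;0 0 -0.0608 0 0 0 1;0 0 -0.0608 0 0 0 1;0 0 -0.0608 0 0 0 1;0 0 -0.0608 0 0 0 1'
python3 -m jog '0 0 -0.0608 0 0 0 1;0 0 -0.0608 0 0 0 1;0 0 -0.0608 0 0 0 1;0 0 -0.0608 0 0 0 1;0 0 -0.0608 0 0 0 1;0 0 -0.0608 0 0 0 1;0 0 -0.0608 0 0 0 1;0 0 0 0 0 0 1'
python3 - <<'E'
from h import *
go(.3921,.2699,.0275)
E
```

```text
time: 31.88
position: [0.5177, -0.3369, 0.1698]
eef_rot: [179.8, -0.0, -2.7]
force: [1.1, 0.3, -1.9]
grip_width: 0.0623
grip_force: 15.0
time: 32.55
position: [0.4535, -0.0295, 0.169]
eef_rot: [-180.0, 0.1, -2.4]
force: [1.0, 0.7, -0.4]
grip_width: 0.062
grip_force: 15.0
time: 33.22
position: [0.3908, 0.2718, 0.1691]
eef_rot: [180.0, 0.1, -2.4]
force: [1.2, -0.4, -1.3]
grip_width: 0.0616
grip_force: 15.0
time: 33.8
position: [0.3916, 0.27, 0.1689]
eef_rot: [-180.0, 0.1, 46.7]
force: [-0.3, 0.5, -1.1]
grip_width: 0.0618
grip_force: 15.0
time: 34.47
position: [0.3916, 0.2699, 0.1689]
eef_rot: [-179.9, 0.0, 95.4]
force: [0.1, 0.3, -1.6]
grip_width: 0.0616
grip_force: 15.0
 hold [0.3917 0.27   0.1876] rot [-179.9    0.    95.4] world d mm [ 4.000e-01 -1.000e-01 -1.601e+02] tool share [0.     0.001  0.2135] grip 0.0616 15.0 t 34.5
```

```bash
python3 -m jog '0 0 0 0 0 0.035 1;0 0 0 0 0 0.045 1;0 0 0 0 0 0.045 1;0 0 0 0 0 0.035 1;0 0 0 0 0 0.025 1;0 0 0 0 0 0.01 1;0 0 0 0 0 0 1;0 0 0 0 0 0 1'
python3 - <<'E'
from h import *
go(.3921,.2699,.0272)
E
```

```text
time: 35.13
position: [0.3922, 0.2702, 0.0244]
eef_rot: [-180.0, 0.0, 95.0]
force: [0.3, 0.1, -0.0]
grip_width: 0.0618
grip_force: 15.0
 hold [0.3922 0.2702 0.0431] rot [-180.    0.   95.] world d mm [ -0.1  -0.3 -15.9] tool share [-0.0004 -0.0002  0.0212] grip 0.0618 15.0 t 35.1
```

```bash
python3 -m jog '0 0 0 0 0 0.01 1;0 0 0 0 0 0.006 1;0 0 0 0 0 0.0045 1;0 0 0 0 0 0 1;0 0 0 0 0 0 1;0 0 0 0 0 0 1' 
python3 - <<'E'
from h import *
go(.3921,.2699,.0270)
E
```

```text
time: 35.63
position: [0.3924, 0.2703, 0.009]
eef_rot: [180.0, -0.0, 95.1]
force: [-0.1, 0.2, 0.1]
grip_width: 0.0618
grip_force: 15.0
 hold [0.3924 0.2703 0.0277] rot [180.   -0.   95.1] world d mm [-0.3 -0.4 -0.7] tool share [-0.0005 -0.0004  0.001 ] grip 0.0618 15.0 t 35.6
```

```bash
python3 -m jog '0 0 0 0 0 0.001 1;0 0 0 0 0 0 1;0 0 0 0 0 0 0.27;0 0 0 0 0 0 0.15;0 0 0 0 0 0 0;0 0 0 0 0 0 0;0 0 0 0 0 0 0'
python3 -m jog '0 0 0 0 0 -0.01 0;0 0 0 0 0 -0.03 0;0 0 0 0 0 -0.05 0;0 0 0 0 0 -0.05 0;0 0 0 0 0 -0.05 0;0 0 0 0 0 -0.05 0;0 0 0 -0.045 0 0 0;0 0 0 -0.045 0 0 0'
python3 -m jog '0 0 0 -0.045 0 0 0;0 0 0 -0.045 0 0 0;0 0 0 -0.045 0 0 0;0 0 0 -0.045 0 0 0;0 0 0 -0.045 0 0 0;0 0 0 -0.045 0 0 0;0 0 0 0 0 0 0;0 0 0 0 0 0 0'
python3 - <<'E'
from h import *
p,d=robot.grab_frame("top");C=cloud("top",d)
for n,x,y,lo,hi in(("timer",.392,.27,.011,.03),("buffer",.3997,.1853,.094,.113),("stopper",.4047,-.1594,.026,.05),("bottle",.4044,-.2444,.094,.113),("tape",.4041,-.3294,.013,.04),("small",.506,.187,.007,.03)):
    m=(abs(C[...,0]-x)<.048)&(abs(C[...,1]-y)<.048)&(C[...,2]>lo)&(C[...,2]<hi);P=C[m]
    if len(P):print(n,((P[:,:2].min(0)+P[:,:2].max(0))/2-[x,y]).round(4),np.ptp(P[:,:2],0).round(3),np.percentile(P[:,2],[5,50,95]).round(4))
cv2.imwrite("pics/t12.png",cv2.resize(p[140:300,105:455,::-1],None,fx=2.28,fy=2.28))
print(robot.observe()["position"],robot.observe()["qd"].round(1))
E
```

```text
time: 36.22
position: [0.3922, 0.2702, 0.008]
eef_rot: [180.0, -0.0, 95.1]
force: [-0.4, -0.6, 0.3]
grip_width: 0.0859
grip_force: 0.0
time: 36.88
position: [0.3991, 0.2036, 0.1921]
eef_rot: [179.6, -0.1, 95.3]
force: [-0.8, -0.9, -1.2]
grip_width: 0.0881
grip_force: 0.0
time: 37.55
position: [0.4162, -0.0001, 0.1885]
eef_rot: [180.0, -0.0, 94.9]
force: [0.3, 0.5, 0.4]
grip_width: 0.0876
grip_force: 0.0
timer [-0.0044  0.0067] [0.072 0.074] [0.0123 0.016  0.0199]
buffer [-0.0001  0.0005] [0.029 0.029] [0.0971 0.1045 0.1075]
stopper [ 0.     -0.0001] [0.056 0.057] [0.0304 0.035  0.0385]
bottle [0.0001 0.0014] [0.048 0.049] [0.1012 0.1043 0.1075]
tape [0.0012 0.0031] [0.06 0.06] [0.0157 0.0198 0.0233]
small [-0.0009  0.0123] [0.045 0.023] [0.0086 0.0119 0.0157]
[0.41623395 0.00103921 0.18845235] [ 2.3  0.   0.1  0.2 -0.1  0. ]
```

View pics/t12.png

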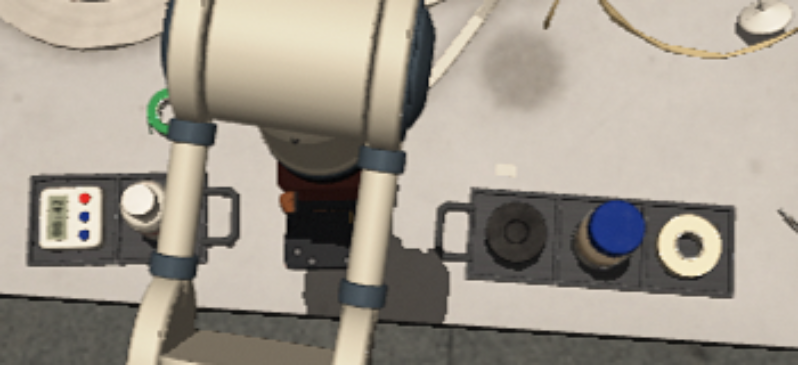

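The final view shows the stopper, bottle and tape in the three-pocket tray. The buffer and timer (at (70,218)) sit flat in the two-pocket tray, and the green roll has not moved.

```bash
python3 -m jog '0 0 0 0 0 0 0;0 0 0 0 0 0 0;0 0 0 0 0 0 0' >/dev/null; python3 -c "
from bench import robot
print(robot.hand_in())"
```

```text
the job is handed in; nothing more can be done
None
```

Both kits are made up as asked and handed in at about 38 s: all five items are upright and centred in their pockets, neither bottle was tipped, and the smaller tape roll was not moved.

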